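# Latch the trimming rest in its upper notch and lay the ear cast on it

## Robot

A 6-joint arm with a two-finger parallel gripper is mounted at the origin on a cart in front of the work surface, level with it; the furniture and walls round the work are solid. World frame = base frame: x ahead of the robot, y to its left, z up, the work surface at z = 0. Lengths are in m, angles in rad, forces in N, time in s.
With the tool pointing down it reaches from about 0.35 to 0.775 m from the base axis. Payload 7.3 kg.
Tool frame: the origin (TCP) lies at the very end of the fingers, on their centre line; the grasp point (between the pads) lies 19 mm behind it; z points along the fingers, y is the direction in which the jaws open and shut (so a half turn about z gives the same grasp; the last joint's range is limited). The gripper opens to 92 mm and grips with 3 to 60 N. Pads are 19 mm wide; open, the fingers measure 130 mm over their backs; the gripper's body (75 mm by 190 mm) begins 47 mm behind the grasp point.
Start: joints at [1.129, 0.342, 1.524, -0, 1.275, -0.146], TCP at [0.153, 0.502, 0.227] pointing down, gripper open.
Joint ranges: [-2.53, 2.53], [-0.77, 2.02], [0.04, 2.7], [-1, 4.14], [0.28, 2.66], [-3.11, 3.11]. Speed limits (rad/s): [2.57, 2.57, 3.14, 3.14, 3.14, 3.14].

## Interface

Orientations are given as [roll, pitch, yaw] about the fixed x, y, z axes, in that order (R = Rz(yaw) Ry(pitch) Rx(roll)).
In Python, from cell import robot gives the robot as it stands.
- The arm moves only by the tool apply_moves, never from a script. Its argument "plan" is a list of rows, each an object of numbers: "tx", "ty", "tz": the shift along the tool's x, y, z in m; "yaw": the turn about the tool's z in rad; "grip": the opening, from -1 (shut) to 1 (fully open), so that 0 is half open. In form: [{"tx": .., "ty": .., "tz": .., "yaw": .., "grip": ..}, ...]. A call has 1 to 8 rows; each row is the pose to reach, as a shift and turn from the pose commanded when the call began, along the tool's axes at that moment; what a row does not reach only later rows make up. A row lasts 1/8 s, in which the tool goes at most 62.5 mm and 10.7 degrees, less where a joint would pass 70% of its speed; a pose out of reach is approached as far as the arm can. A call with a gripper value outside its range is refused whole. The fingers move at their own pace and stop on an object; "force" is the grip in N (left out, the last holds). Time passes only in rows, so rows that repeat a pose let the fingers close. It gives the time, the measured TCP pose, the force and the opening at its end, in the units of the state.
- robot.observe(): the state, without advancing time (a new reading comes with each control period).
- robot.read_camera(name): name is "side" or "top"; returns (picture, depth): 400x640x3 uint8, red, green, blue; 400x640 float32, m along the optical axis (not along the pixel's ray), 0 where there is no reading.
- robot.get_calibration(name): a dict with "camera_matrix" (3x3 intrinsics, pixels), "R" (3x3) and "t" (3): a world point X has camera coordinates R X + t. Camera axes: x right, y down, z forward; pixel columns grow to the right and rows downward; lengths in m; the calibration is good to about 2 mm. A picture is of the moment at which its call begins. get_calibration takes no time and is no camera call.
- robot.hand_in(): hands the job in, once; it reports no verdict.
Trained networks look in the newest picture that a camera, given by its name, has taken for a name from the list of things; names that differ only in an ending like _2 or _b are one class to them, and where a whole thing is asked for, a point or a joint stands for the part that bears it (a point fixed in the world has none). Each returns a list of dicts, best first, with "confidence" (0 to 1); they miss things now and then, are a little off and sometimes report something else, mostly with a low value. They report only what shows in the picture. A call takes as long as a camera call. They do not tell look-alikes from the thing itself.
- robot.outline_of(label, camera): "region" (400x640 bool, what is visible of it) and "pixel" ([row, column] in pixels, amid what is visible of it).
- robot.tip_of(label, camera): "pixel" ([row, column] in pixels: a listed point, or the origin of a listed thing).
The state is a dict: "time": time; "qpos": joint angles; "qvel": joint speeds; "joint_efforts": joint torques, N m; "tool_pos": TCP position; "tool_rot": TCP orientation; "contact_force": force on the tool from outside, world axes, zero at the start; "torque": the same for the moment, N m; "opening": finger opening in m.
Only numpy, scipy, OpenCV 4.12 (cv2) and the standard library are available. Lean on these libraries where they do the work, as an engineer would, in place of code of your own. Each camera call takes 0.05 s, during which the arm holds its last target.

## Task

Raise the sliding rest of the trimming stand by its tab until its hidden pawl catches the notch, let it down onto the notch without dropping it, and let go so that it stays up by itself. Then lay the plaster ear cast flat on the rest's cork pad. Leave the other things on the table where they are.

Things in the scene. Friction and masses are not known exactly. Their poses are not given: they have to be found in the camera images.
- rest (a joint): height of the sliding rest above its parked position, m (0 parked, 0.095 top of travel). It weighs 0.4 to 0.9 kg and slides back down unless held or caught. A hidden tumbler pawl catches one notch whose height differs every time: caught, the rest stands still at a value anywhere from 0.022 to 0.058; the notch then carries it and resists pushing down
- column (a point): middle of the top of the grey column (58 mm wide, 66 mm deep, 130 mm high) that hides pawl and notch. Rising, the pawl drops over the notch about 12 mm above the caught height (at most a few N more pull). Raised over about 22 mm above the caught height it tips aside and no longer catches: lower the rest fully to 0 to rearm it, then retry. Best moved slowly, under 0.1 m/s
- tab (a point): middle of the top of the upright black lifting tab on the front edge of the rest (20 mm along x, 14 mm along y, standing 44 mm above the plate and 40 mm above the level of the pad's top); same axes as pad, 55 mm in front (-x) of it. Pinch it from above across y
- pad (a point): centre of the top of the cork pad (78 mm in x, 110 mm in y) on the rest's 110 x 120 mm aluminium plate, in front of a grey column on a dark base fixed to the table, turned up to 0.4 rad. 90 mm above the table when parked; moves with the rest. x points from tab to column, z up. The column, 130 mm high, has its front face 43 mm behind this point (+x)
- ear_cast: loose plaster ear, 69 mm (its x) by 35 mm (its y) by 17 mm high, 22 g, lying on its back on the table to the right of the stand; origin at the centre of its underside, z up; pinch it across its y
- clay_lump: bystander: lump of modelling clay 45 x 74 x 27 mm on the table, origin at the centre of its underside; leave it
- mixing_cup: bystander: small clear plastic cup, 43 mm wide and 46 mm high, origin at the centre of its underside; leave it
- ear_stand: bystander: black stand, 116 mm high, with an ear on its face, behind the trimming stand, origin at the centre of its underside; leave it
There are look-alikes about, which are no part of the job. Of the things like the ear_cast, leave any that is purple; of the rest the smaller one is meant.

How it is judged:
On the way:
1. the rest stands on the notch by itself, untouched (value of joint rest between 0.018 and 0.062 m and velocity of joint rest between -0.01 and 0.01 m/s and contact force between each of the fingers, the arm and anything else below 0.1 N), for 0.3 s.
At the end, for the whole second after the job is handed in: The rest stands caught on its notch (18 to 62 mm above parked) and still; the ear cast lies at rest on the cork pad, within 0.2 rad of flat on its back, its centre over the pad (within 35 mm of the pad's centre along x and 55 mm along y) (value of joint rest between 0.018 and 0.062 m and x of ear_cast in the frame of pad between -0.035 and 0.035 m and y of ear_cast in the frame of pad between -0.055 and 0.055 m and z of ear_cast in the frame of pad between -0.005 and 0.006 m and angle between ear_cast's own z axis and vertical below 0.2 rad and linear speed of ear_cast below 0.02 m/s and velocity of joint rest between -0.01 and 0.01 m/s); the robot touches nothing.
It fails at once if the rest is dropped (falls faster than 0.3 m/s) (velocity of joint rest below -0.3 m/s).
It fails at once if the clay, the cup or the black ear stand is moved by more than 30 mm (distance of any of clay_lump, mixing_cup, ear_stand from where it was at the start of the episode above 0.03 m).
It also fails if it takes over 70 s, if anything falls off the work surface, if the arm or the gripper's body presses on something with over 40 N, if the wrist force passes 120 N, or if a joint passes its speed limit or range.

## Working session

There is one attempt and no reset: what is moved stays moved. The work goes in short steps, Python scripts to look and compute and a tool call to move; the robot and the scene stay as the last step left them, time stands still between calls to the robot, and variables do not carry over. Pictures are saved under pics/ and viewed, and the job is handed in when it is done.

Besides the shell and the picture viewer there is one more tool, called as name(argument=value, ...), one argument or row to a line, values as JSON. apply_moves: Moves the arm, as the interface text tells. Its arguments: {"type":"object","properties":{"plan":{"type":"array","items":{"type":"object","properties":{"tx":{"type":"number"},"ty":{"type":"number"},"tz":{"type":"number"},"yaw":{"type":"number"},"grip":{"type":"number"}}}},"force":{"type":"number"}},"required":["plan"]}

```bash
ls; mkdir -p pics; cat > h.py <<'E'
import numpy as np, cv2
from cell import robot
def save(n,cam):
    p,d=robot.read_camera(cam); cv2.imwrite(f'pics/{n}.png',p[:,:,::-1]); np.save(f'pics/{n}.npy',d); return p,d
def w(cam,px,d,z=None):
    c=robot.get_calibration(cam);K=np.array(c['camera_matrix']);R=np.array(c['R']);t=np.array(c['t'])
    r,cc=px; ray=np.linalg.inv(K)@np.array([cc,r,1.]); 
    C=-R.T@t; D=R.T@ray
    s=d if z is None else (z-C[2])/D[2]
    return C+s*D
def cloud(cam,d):
    c=robot.get_calibration(cam);K=np.array(c['camera_matrix']);R=np.array(c['R']);t=np.array(c['t'])
    v,u=np.indices(d.shape); P=np.stack([u,v,np.ones_like(u)],-1)@np.linalg.inv(K).T*d[...,None]
    return (P-t)@R
E
python3 - <<'E'
from h import *
for cam in ('top','side'):
    p,d=save(cam+'0',cam)
    W=cloud(cam,d)
    for n in ['ear_cast','tab','pad','column','clay_lump','mixing_cup','ear_stand']:
        for o in robot.tip_of(n,cam)[:4]:
            r,c=[int(round(x)) for x in o['pixel']]
            print(cam,n,round(o['confidence'],2),r,c,W[min(r,399),min(c,639)].round(3) )
print(robot.observe())
E
```

```text
pics
top ear_cast 0.75 155 391 [ 0.702 -0.05   0.005]
top ear_cast 0.61 260 351 [0.38  0.083 0.01 ]
top ear_cast 0.48 195 391 [ 0.577 -0.047  0.001]
top tab 0.56 218 328 [0.508 0.151 0.131]
top pad 0.92 198 334 [0.566 0.132 0.093]
top column 0.61 174 342 [0.631 0.109 0.129]
top clay_lump 0.65 238 390 [ 0.445 -0.036  0.024]
top mixing_cup 0.62 262 261 [0.379 0.358 0.01 ]
top mixing_cup 0.51 176 342 [0.626 0.109 0.131]
top mixing_cup 0.26 202 333 [0.555 0.135 0.087]
top ear_stand 0.55 137 346 [0.742 0.094 0.105]
side ear_cast 0.89 284 358 [ 0.566 -0.062  0.01 ]
side ear_cast 0.76 274 253 [0.379 0.059 0.009]
side ear_cast 0.61 272 414 [ 0.699 -0.072  0.009]
side tab 0.65 195 295 [ 0.62   0.448 -0.002]
side tab 0.34 297 296 [ 0.431 -0.062  0.02 ]
side pad 0.74 210 314 [0.556 0.142 0.09 ]
side column 0.82 198 350 [0.625 0.093 0.129]
side clay_lump 0.85 295 296 [ 0.433 -0.058  0.022]
side mixing_cup 0.59 222 223 [0.368 0.337 0.003]
side mixing_cup 0.36 211 314 [0.554 0.138 0.089]
side ear_stand 0.88 237 399 [0.749 0.055 0.018]
{'time': 0.8, 'qpos': array([ 1.12899322e+00,  3.41972292e-01,  1.52408043e+00,  2.14337102e-05,
        1.27540901e+00, -1.46009118e-01]), 'qvel': array([-0.00115794, -0.000396  , -0.00027998,  0.00037223, -0.00070554,
        0.00117036]), 'joint_efforts': array([-2.23017696e-05, -4.31089246e+01, -2.44474161e+01,  7.19683338e-02,
        4.80438606e-02, -5.14950591e-05]), 'tool_pos': array([0.15302547, 0.50223065, 0.22676174]), 'tool_rot': array([ 3.14146014e+00, -1.23958142e-06,  2.84579243e+00]), 'contact_force': array([-0.99242914,  0.22980492, -0.00718586]), 'torque': array([ 0.0078794 ,  0.02886101, -0.00170144]), 'opening': 0.09184522696652447}
```

View pics/top0.png

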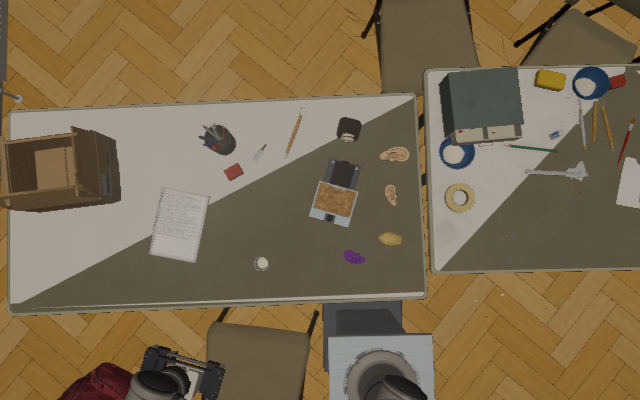

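View pics/side0.png

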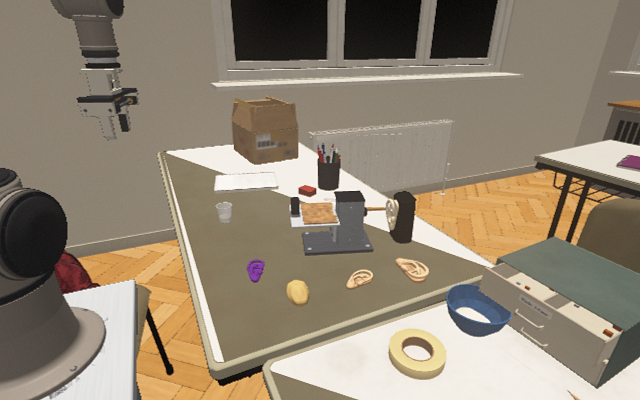

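```bash
python3 - <<'E'
from h import *
import cv2
p=cv2.imread('pics/top0.png')
cv2.imwrite('pics/top0z.png',cv2.resize(p[125:275,300:430],None,fx=4,fy=4,interpolation=cv2.INTER_CUBIC))
p=cv2.imread('pics/side0.png')
cv2.imwrite('pics/side0z.png',cv2.resize(p[150:320,230:440],None,fx=3.5,fy=3.5,interpolation=cv2.INTER_CUBIC))
for cam in('top','side'):
  d=np.load(f'pics/{cam}0.npy');W=cloud(cam,d)
  x,y,z=W[...,0],W[...,1],W[...,2]
  if cam=='top':print(robot.get_calibration('top'))
  def box(m):
    P=W[m]; r=cv2.minAreaRect((P[:,:2]*1000).astype(np.float32)); return len(P),np.round(r[0],1),np.round(r[1],1),round(r[2],1),P[:,2].max().round(3),np.median(P[:,2]).round(3)
  n=(d>0)
  st=n&(x>.45)&(x<.68)&(y>.04)&(y<.24)
  print(cam,'col',box(st&(z>.12)&(x>.56)))
  print(cam,'pad',box(st&(z>.075)&(z<.1)))
  print(cam,'tab',box(st&(z>.118)&(x<.56)))
  for nm,(a,b) in dict(e1=(.702,-.06),e2=(.380,.07),e3=(.57,-.055)).items():
    m=n&(abs(x-a)<.07)&(abs(y-b)<.06)&(z>.006)&(z<.05)
    print(cam,nm,box(m), cv2.imread(f'pics/{cam}0.png')[m].mean(0).round())
E
```

```text
{'camera_matrix': array([[448.15078753,   0.        , 319.7095798 ],
       [  0.        , 448.15078753, 196.43506069],
       [  0.        ,   0.        ,   1.        ]]), 'R': array([[-0.02012213, -0.99975848, -0.00883689],
       [-0.99782773,  0.02063625, -0.06256175],
       [ 0.062729  ,  0.00755882, -0.99800197]]), 't': array([0.18609576, 0.57248032, 1.35589536])}
top col (474, array([631.2, 110. ]), array([57.8, 65.8]), 72.9, np.float64(0.136), np.float64(0.131))
top pad (1524, array([585.6, 124.3]), array([120. , 183.8]), 72.6, np.float64(0.1), np.float64(0.089))
top tab (33, array([509.4, 148.6]), array([13.8, 17.6]), 62.5, np.float64(0.135), np.float64(0.129))
top e1 (358, array([701. , -56.9]), array([115.3, 136.8]), 87.7, np.float64(0.028), np.float64(0.013)) [ 90. 120. 143.]
top e2 (231, array([381.3,  70.2]), array([110.3, 137. ]), 88.7, np.float64(0.022), np.float64(0.009)) [95. 60. 92.]
top e3 (223, array([571. , -55.6]), array([135.9, 117.9]), 0.0, np.float64(0.02), np.float64(0.009)) [ 84. 111. 131.]
side col (361, array([630.9, 106.8]), array([60. , 65.7]), 72.3, np.float64(0.131), np.float64(0.129))
side pad (1380, array([584.1, 118.6]), array([119.9, 184.2]), 70.4, np.float64(0.1), np.float64(0.089))
side tab (54, array([508.4, 143.2]), array([11.3, 18.6]), 65.7, np.float64(0.13), np.float64(0.126))
side e1 (439, array([703.3, -60.1]), array([90. , 45.8]), 86.5, np.float64(0.023), np.float64(0.014)) [137. 180. 213.]
side e2 (217, array([386.4,  71. ]), array([65.3, 34.1]), 64.7, np.float64(0.017), np.float64(0.01)) [144.  61. 120.]
side e3 (254, array([576.7, -45.3]), array([66.6, 34.4]), 11.8, np.float64(0.017), np.float64(0.011)) [138. 181. 213.]
```

Top: stand at (150–225, 310–360), tab at (218,328), purple ear (257,354), small plaster ear (195,391), big one (155,395), clay (239,390). Side: small ear (280,358), big one (270,412), purple (270,256).

```bash
python3 - <<'E'
from h import *
for cam in('top','side'):
  d=np.load(f'pics/{cam}0.npy');W=cloud(cam,d);p=cv2.imread(f'pics/{cam}0.png').astype(float)
  x,y,z=W[...,0],W[...,1],W[...,2]
  col=(p[...,2]-p[...,0]>35)
  m=(d>0)&(abs(x-.573)<.06)&(abs(y+.05)<.05)&col&(z<.04)
  P=W[m];r=cv2.minAreaRect((P[:,:2]*1000).astype(np.float32));print(cam,m.sum(),r,P[:,2].max())
  c=P[:,:2].mean(0);u,s,v=np.linalg.svd(P[:,:2]-c);print(c,v[0],np.degrees(np.arctan2(v[0][1],v[0][0])))
  # table offset & pad fine
  t=(d>0)&(abs(x-.5)<.06)&(abs(y-.02)<.02);print('table z',np.median(z[t]))
  cork=(d>0)&(z>.08)&(z<.1)&(p[...,2]-p[...,0]>40)&(abs(x-.556)<.08)&(abs(y-.135)<.09)
  r=cv2.minAreaRect((W[cork][:,:2]*1000).astype(np.float32));print('cork',r,np.median(z[cork]))
  tb=(d>0)&(z>.1)&(x<.54)&(x>.46)&(abs(y-.147)<.04);r=cv2.minAreaRect((W[tb][:,:2]*1000).astype(np.float32));print('tab',r,np.percentile(z[tb],95))
E
```

```text
top 196 ((578.5894165039062, -43.48857879638672), (66.46236419677734, 35.16014862060547), 0.29418936371803284) 0.019638797865334807
[ 0.57960047 -0.04472038] [-0.97869661 -0.20531184] -168.15224572932254
table z 0.0007406615188370132
cork ((561.8367309570312, 131.21481323242188), (108.76802062988281, 76.73301696777344), 72.52389526367188) 0.09055443567412001
tab ((509.352783203125, 148.6170196533203), (13.81979751586914, 17.623441696166992), 62.50599670410156) 0.13436717547809457
side 1658 ((572.9558715820312, -49.98455810546875), (119.95661926269531, 99.75888061523438), 0.12435419857501984) 0.016903031389216686
[ 0.56949319 -0.05524751] [-0.98927703  0.1460512 ] 171.60184357684025
table z -0.000320415100286075
cork ((561.09765625, 129.7589111328125), (113.19414520263672, 76.89983367919922), 72.36207580566406) 0.08949375620007827
tab ((508.18902587890625, 143.06385803222656), (11.735286712646484, 18.90635871887207), 65.70995330810547) 0.12925530911297883
```

View pics/top0z.png

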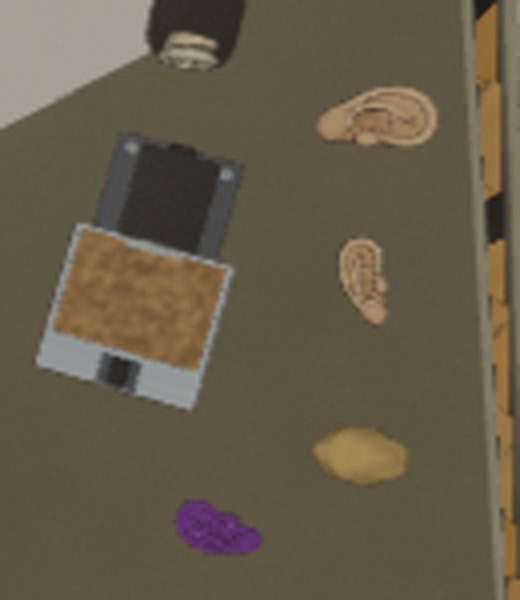

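View pics/side0z.png

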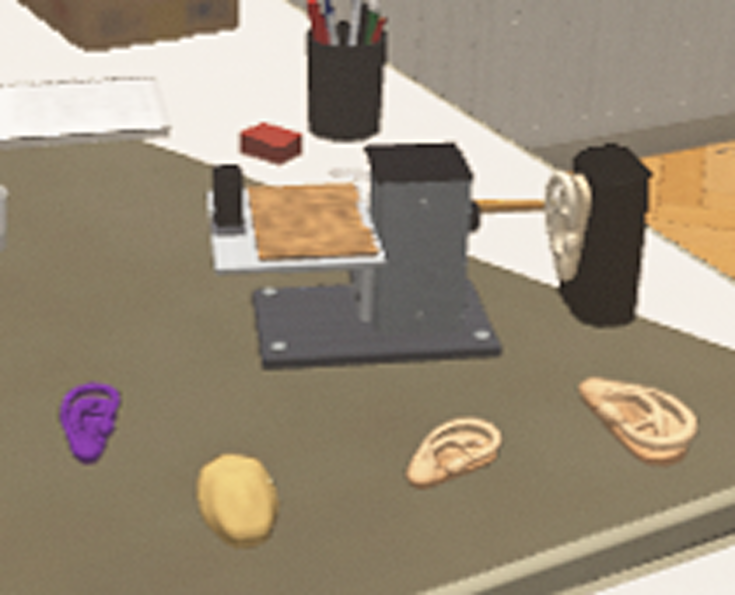

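apply_moves(
  plan=[
    {"tx": -0.443, "ty": -0.236, "tz": 0.02, "yaw": 0.008, "grip": 1},
    {"tx": -0.443, "ty": -0.236, "tz": 0.02, "yaw": 0.008, "grip": 1},
    {"tx": -0.443, "ty": -0.236, "tz": 0.02, "yaw": 0.008, "grip": 1},
    {"tx": -0.443, "ty": -0.236, "tz": 0.02, "yaw": 0.008, "grip": 1},
    {"tx": -0.443, "ty": -0.236, "tz": 0.02, "yaw": 0.008, "grip": 1},
    {"tx": -0.443, "ty": -0.236, "tz": 0.02, "yaw": 0.008, "grip": 1},
    {"tx": -0.443, "ty": -0.236, "tz": 0.02, "yaw": 0.008, "grip": 1},
    {"tx": -0.443, "ty": -0.236, "tz": 0.02, "yaw": 0.008, "grip": 1},
  ],
)

```text
time: 1.8
tool_pos: [0.5077, 0.1473, 0.207]
tool_rot: [3.141, 0.0, 2.838]
contact_force: [1.3, 0.4, -0.1]
opening: 0.092
```

apply_moves(
  plan=[
    {"tz": 0.05, "grip": 0.3},
    {"tz": 0.09, "grip": 0.3},
    {"tz": 0.107, "grip": 0.3},
    {"tz": 0.107, "grip": 0.3},
  ],
)

```text
schema error: expected keys tx, ty, tz, yaw, grip
```

```bash
python3 - <<'E'
from h import *
a,_=save('top1','top');b,_=save('side1','side')
a=cv2.resize(a[120:260,280:430],None,fx=2.6,fy=2.6);b=cv2.resize(b[110:280,220:420],(390,364))
cv2.imwrite('pics/v1.png',np.hstack([a,b])[:,:,::-1]); o=robot.observe();print(o['tool_pos'],o['contact_force'],o['opening'])
E
```

```text
[0.50993246 0.14458796 0.20624437] [-1.31572775  1.37278029 -0.1439521 ] 0.09144797821578243
```

View pics/v1.png

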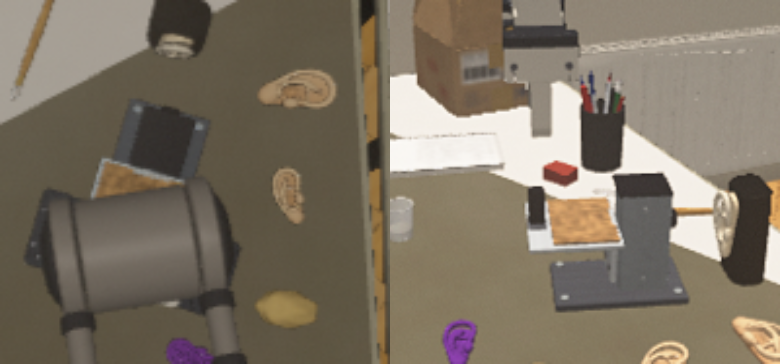

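The gripper hangs above the tab (side view: fingers at ~(540,120), tab at (537,205)); all bystanders untouched.

apply_moves(
  plan=[
    {"tx": 0, "ty": 0, "tz": 0.05, "yaw": 0, "grip": 0.3},
    {"tx": 0, "ty": 0, "tz": 0.09, "yaw": 0, "grip": 0.3},
    {"tx": 0, "ty": 0, "tz": 0.107, "yaw": 0, "grip": 0.3},
    {"tx": 0, "ty": 0, "tz": 0.107, "yaw": 0, "grip": 0.3},
  ],
)

```text
time: 2.4
tool_pos: [0.5051, 0.1493, 0.0987]
tool_rot: [-3.14, -0.003, 2.838]
contact_force: [0.4, 0.2, 0.7]
opening: 0.0607
```

```bash
python3 - <<'E'
from h import *
b,_=save('side2','side')
b=cv2.resize(b[110:280,220:420],(780,663)[:2] if 0 else (700,595))
cv2.imwrite('pics/v2.png',b[:,:,::-1]); o=robot.observe();print(o['tool_pos'],o['contact_force'],o['opening'])
E
```

```text
[0.5060566  0.14936608 0.09986397] [ 0.30061591  0.67917459 -0.1888521 ] 0.06006304388641272
```

View pics/v2.png

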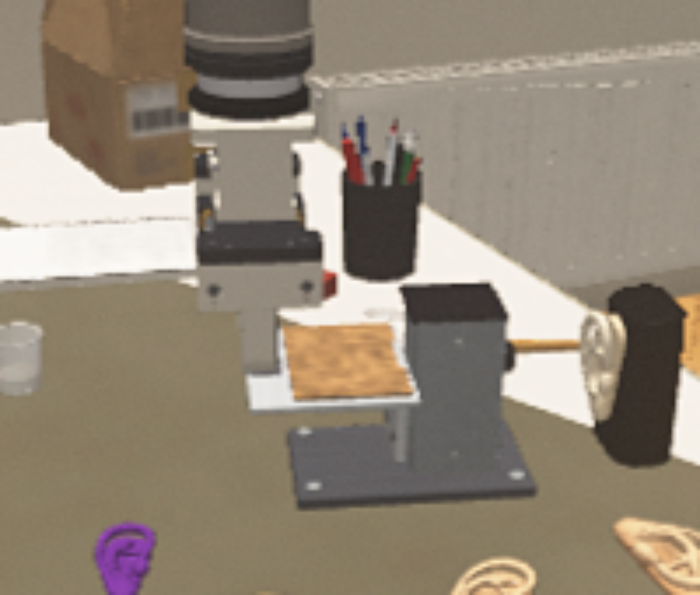

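The fingers straddle the tab (near finger at (258,340), just above the plate). Now I'll close.

apply_moves(
  plan=[
    {"tx": 0, "ty": 0, "tz": 0, "yaw": 0, "grip": -1},
    {"tx": 0, "ty": 0, "tz": 0, "yaw": 0, "grip": -1},
    {"tx": 0, "ty": 0, "tz": 0, "yaw": 0, "grip": -1},
    {"tx": 0, "ty": 0, "tz": 0, "yaw": 0, "grip": -1},
    {"tx": 0, "ty": 0, "tz": 0, "yaw": 0, "grip": -1},
  ],
  force=40,
)

```text
time: 3.08
tool_pos: [0.5063, 0.1489, 0.0999]
tool_rot: [-3.141, 0.0, 2.838]
contact_force: [-2.0, -9.0, 0.4]
opening: 0.0142
```

apply_moves(
  plan=[
    {"tx": 0, "ty": -0.001, "tz": -0.004, "yaw": 0, "grip": -1},
    {"tx": 0, "ty": -0.002, "tz": -0.01, "yaw": 0, "grip": -1},
    {"tx": 0, "ty": -0.002, "tz": -0.016, "yaw": 0, "grip": -1},
    {"tx": 0, "ty": -0.002, "tz": -0.022, "yaw": 0, "grip": -1},
    {"tx": 0, "ty": -0.002, "tz": -0.028, "yaw": 0, "grip": -1},
    {"tx": 0, "ty": -0.002, "tz": -0.032, "yaw": 0, "grip": -1},
    {"tx": 0, "ty": -0.002, "tz": -0.032, "yaw": 0, "grip": -1},
  ],
)

```text
time: 3.95
tool_pos: [0.5063, 0.1486, 0.132]
tool_rot: [3.139, 0.001, 2.838]
contact_force: [3.3, 8.5, -5.5]
opening: 0.0134
```

apply_moves(
  plan=[
    {"tx": 0, "ty": 0.001, "tz": -0.004, "yaw": 0, "grip": -1},
    {"tx": 0, "ty": 0.001, "tz": -0.008, "yaw": 0, "grip": -1},
    {"tx": 0, "ty": 0.001, "tz": -0.011, "yaw": 0, "grip": -1},
    {"tx": 0, "ty": 0.001, "tz": -0.011, "yaw": 0, "grip": -1},
  ],
)

```text
time: 4.45
tool_pos: [0.5062, 0.1487, 0.1429]
tool_rot: [3.14, 0.0, 2.838]
contact_force: [3.5, 4.8, -5.9]
opening: 0.014
```

apply_moves(
  plan=[
    {"tx": 0, "ty": 0, "tz": 0.005, "yaw": 0, "grip": -1},
    {"tx": 0, "ty": 0, "tz": 0.01, "yaw": 0, "grip": -1},
    {"tx": 0, "ty": 0, "tz": 0.014, "yaw": 0, "grip": -1},
    {"tx": 0, "ty": 0, "tz": 0.018, "yaw": 0, "grip": -1},
    {"tx": 0, "ty": 0, "tz": 0.021, "yaw": 0, "grip": -1},
    {"tx": 0, "ty": 0, "tz": 0.021, "yaw": 0, "grip": -1},
  ],
)

```text
time: 5.2
tool_pos: [0.5062, 0.1487, 0.1214]
tool_rot: [3.14, -0.0, 2.838]
contact_force: [3.5, 5.4, -6.0]
opening: 0.0137
```

apply_moves(
  plan=[
    {"tx": 0, "ty": 0, "tz": -0.005, "yaw": 0, "grip": -1},
    {"tx": 0, "ty": 0, "tz": -0.011, "yaw": 0, "grip": -1},
    {"tx": 0, "ty": 0, "tz": -0.017, "yaw": 0, "grip": -1},
    {"tx": 0, "ty": 0, "tz": -0.023, "yaw": 0, "grip": -1},
    {"tx": 0, "ty": 0, "tz": -0.028, "yaw": 0, "grip": -1},
    {"tx": 0, "ty": 0, "tz": -0.031, "yaw": 0, "grip": -1},
    {"tx": 0, "ty": 0, "tz": -0.031, "yaw": 0, "grip": -1},
  ],
)

```text
time: 6.08
tool_pos: [0.5062, 0.1486, 0.1528]
tool_rot: [3.14, 0.0, 2.838]
contact_force: [3.0, 6.0, -6.0]
opening: 0.0134
```

apply_moves(
  plan=[
    {"tx": 0, "ty": 0, "tz": 0.005, "yaw": 0, "grip": -1},
    {"tx": 0, "ty": 0, "tz": 0.01, "yaw": 0, "grip": -1},
    {"tx": 0, "ty": 0, "tz": 0.012, "yaw": 0, "grip": -1},
    {"tx": 0, "ty": 0, "tz": 0.014, "yaw": 0, "grip": -1},
    {"tx": 0, "ty": 0, "tz": 0.014, "yaw": 0, "grip": -1},
  ],
)

```text
time: 6.7
tool_pos: [0.5062, 0.1486, 0.1384]
tool_rot: [3.14, -0.0, 2.838]
contact_force: [4.3, 4.7, -5.7]
opening: 0.0139
```

apply_moves(
  plan=[
    {"tx": 0, "ty": 0, "tz": 0.003, "yaw": 0, "grip": -1},
    {"tx": 0, "ty": 0, "tz": 0.006, "yaw": 0, "grip": -1},
    {"tx": 0, "ty": 0, "tz": 0.008, "yaw": 0, "grip": -1},
    {"tx": 0, "ty": 0, "tz": 0.008, "yaw": 0, "grip": -1},
  ],
)

```text
time: 7.2
tool_pos: [0.5063, 0.1486, 0.1304]
tool_rot: [3.14, 0.0, 2.838]
contact_force: [3.2, 5.2, -5.8]
opening: 0.0137
```

apply_moves(
  plan=[
    {"tx": 0, "ty": 0, "tz": -0.006, "yaw": 0, "grip": -1},
    {"tx": 0, "ty": 0, "tz": -0.012, "yaw": 0, "grip": -1},
    {"tx": 0, "ty": 0, "tz": -0.018, "yaw": 0, "grip": -1},
    {"tx": 0, "ty": 0, "tz": -0.024, "yaw": 0, "grip": -1},
    {"tx": 0, "ty": 0, "tz": -0.029, "yaw": 0, "grip": -1},
    {"tx": 0, "ty": 0, "tz": -0.032, "yaw": 0, "grip": -1},
    {"tx": 0, "ty": 0, "tz": -0.032, "yaw": 0, "grip": -1},
  ],
)

```text
time: 8.07
tool_pos: [0.5062, 0.1486, 0.1627]
tool_rot: [3.14, 0.0, 2.838]
contact_force: [3.1, 4.9, -5.2]
opening: 0.0136
```

apply_moves(
  plan=[
    {"tx": 0, "ty": 0, "tz": 0.005, "yaw": 0, "grip": -1},
    {"tx": 0, "ty": 0, "tz": 0.01, "yaw": 0, "grip": -1},
    {"tx": 0, "ty": 0, "tz": 0.013, "yaw": 0, "grip": -1},
    {"tx": 0, "ty": 0, "tz": 0.014, "yaw": 0, "grip": -1},
    {"tx": 0, "ty": 0, "tz": 0.014, "yaw": 0, "grip": -1},
  ],
)

```text
time: 8.7
tool_pos: [0.5062, 0.1487, 0.1486]
tool_rot: [3.14, 0.0, 2.838]
contact_force: [2.2, 4.8, -4.7]
opening: 0.0138
```

apply_moves(
  plan=[
    {"tx": 0, "ty": 0, "tz": 0.003, "yaw": 0, "grip": -1},
    {"tx": 0, "ty": 0, "tz": 0.005, "yaw": 0, "grip": -1},
    {"tx": 0, "ty": 0, "tz": 0.005, "yaw": 0, "grip": -1},
  ],
)

```text
time: 9.07
tool_pos: [0.5063, 0.1487, 0.1468]
tool_rot: [3.14, 0.002, 2.838]
contact_force: [-6.1, 4.3, 19.6]
opening: 0.0139
```

apply_moves(
  plan=[
    {"tx": 0, "ty": 0, "tz": -0.0025, "yaw": 0, "grip": -1},
    {"tx": 0, "ty": 0, "tz": -0.0025, "yaw": 0, "grip": -1},
  ],
)

```text
time: 9.32
tool_pos: [0.5063, 0.1486, 0.1476]
tool_rot: [3.14, 0.001, 2.838]
contact_force: [-1.6, 5.8, 8.8]
opening: 0.0135
```

apply_moves(
  plan=[
    {"tx": 0, "ty": 0, "tz": -0.001, "yaw": 0, "grip": -1},
    {"tx": 0, "ty": 0, "tz": -0.001, "yaw": 0, "grip": -0.5},
    {"tx": 0, "ty": 0, "tz": -0.001, "yaw": 0, "grip": 0.2},
    {"tx": 0, "ty": 0, "tz": -0.001, "yaw": 0, "grip": 0.2},
    {"tx": 0, "ty": 0, "tz": -0.001, "yaw": 0, "grip": 0.2},
    {"tx": 0, "ty": 0, "tz": -0.001, "yaw": 0, "grip": 0.2},
  ],
)

```text
time: 10.07
tool_pos: [0.506, 0.148, 0.1472]
tool_rot: [-3.142, -0.0, 2.838]
contact_force: [-0.2, 0.1, 0.4]
opening: 0.0542
```

apply_moves(
  plan=[
    {"tx": 0, "ty": 0, "tz": -0.04, "yaw": 0, "grip": 0.2},
    {"tx": 0, "ty": 0, "tz": -0.1, "yaw": 0, "grip": 0.2},
    {"tx": 0, "ty": 0, "tz": -0.1, "yaw": 0, "grip": 0.2},
    {"tx": 0, "ty": 0, "tz": -0.1, "yaw": 0, "grip": 0.2},
  ],
)

```text
time: 10.58
tool_pos: [0.5057, 0.148, 0.2469]
tool_rot: [-3.142, -0.0, 2.838]
contact_force: [-0.2, -0.2, -0.6]
opening: 0.055
```

```bash
python3 - <<'E'
from h import *
b,d=save('side3','side');W=cloud('side',d)
for n in('pad','tab'):
  for o in robot.tip_of(n,'side')[:2]:
    r,c=map(round,o['pixel']);print(n,o['confidence'],r,c,W[r,c])
x,y,z=W[...,0],W[...,1],W[...,2];p=b.astype(float)
m=(d>0)&(abs(x-.561)<.03)&(abs(y-.13)<.03)&(z>.05);print(np.median(z[m]))
m=(d>0)&(abs(x-.575)<.06)&(abs(y+.048)<.045)&(z>.004)&(z<.04)
P=W[m];r=cv2.minAreaRect((P[:,:2]*1000).astype(np.float32));print(r)
b=cv2.resize(b[110:310,220:440],(660,600))
cv2.imwrite('pics/v3.png',b[:,:,::-1]); o=robot.observe();print(o['tool_pos'],o['tool_rot'],o['contact_force'],o['opening'])
E
```

```text
tab 0.76 174 296 [ 0.69365063  0.63329106 -0.00104574]
0.1379557489926641
((575.6314086914062, -45.311920166015625), (66.96945190429688, 34.78558349609375), 9.094767570495605)
[0.50534851 0.14790391 0.24585565] [-3.14039402e+00 -2.62396703e-03  2.83776664e+00] [-0.24737026 -1.03176659  0.02922739] 0.054787888718223106
```

View pics/v3.png

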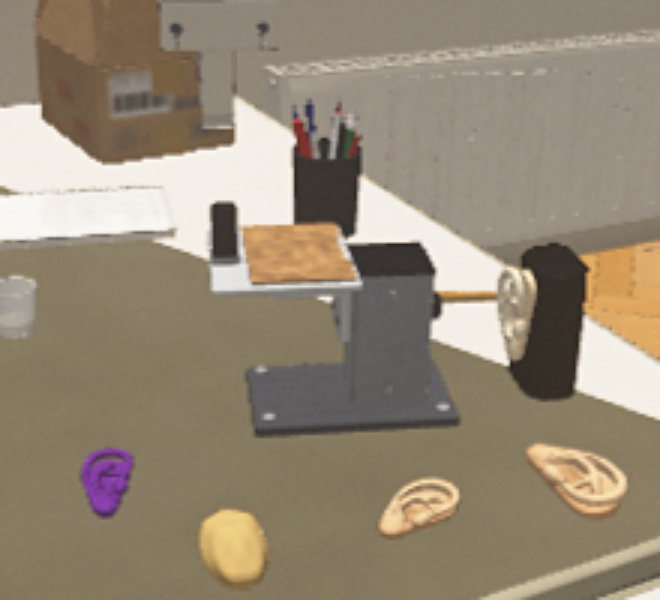

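The rest stays up at pad z ≈ 0.138 (rest ≈ 0.047), with the tab free. Next is the small ear at about (0.576, -0.045), long axis about 0.18 rad.

apply_moves(
  plan=[
    {"tx": -0.125, "ty": -0.163, "tz": 0.0, "yaw": -0.48, "grip": 0.8},
    {"tx": -0.125, "ty": -0.163, "tz": 0.0, "yaw": -0.48, "grip": 0.8},
    {"tx": -0.125, "ty": -0.163, "tz": 0.0, "yaw": -0.48, "grip": 0.8},
    {"tx": -0.125, "ty": -0.163, "tz": 0.0, "yaw": -0.48, "grip": 0.8},
    {"tx": -0.125, "ty": -0.163, "tz": 0.1, "yaw": -0.48, "grip": 0.8},
    {"tx": -0.125, "ty": -0.163, "tz": 0.16, "yaw": -0.48, "grip": 0.8},
    {"tx": -0.125, "ty": -0.163, "tz": 0.16, "yaw": -0.48, "grip": 0.8},
  ],
)

```text
time: 11.6
tool_pos: [0.574, -0.0446, 0.0828]
tool_rot: [3.139, -0.006, -2.966]
contact_force: [0.0, -0.2, -0.7]
opening: 0.0826
```

```bash
python3 - <<'E'
from h import *
b,d=save('side4','side')
b=cv2.resize(b[180:320,280:440],(640,560))
cv2.imwrite('pics/v4.png',b[:,:,::-1]); 
for i in range(3):
  robot.read_camera('top');o=robot.observe();print(o['tool_pos'],o['tool_rot'],o['opening'])
E
```

```text
[ 0.57302672 -0.04427313  0.08215401] [ 3.1374365  -0.00998772 -2.96563334] 0.08258049136781037
[ 0.57500155 -0.04460247  0.08507083] [ 3.13938082 -0.00519454 -2.96547181] 0.08250803436027639
[ 0.57650987 -0.04487133  0.08713149] [ 3.14107216e+00 -1.13463481e-03 -2.96535585e+00] 0.0826476859912789
```

View pics/v4.png

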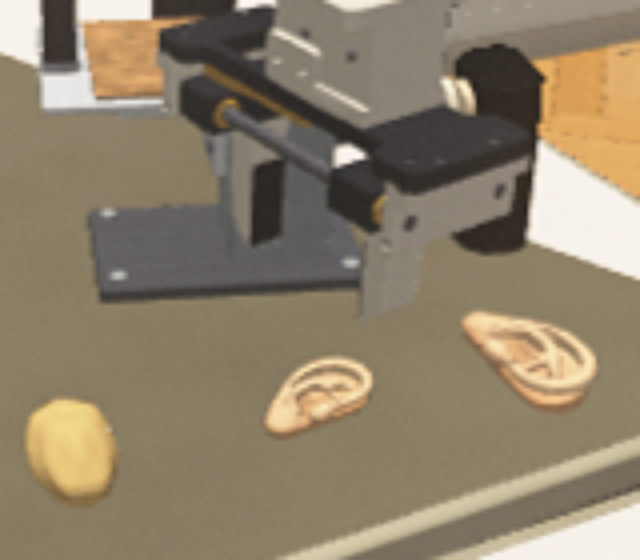

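The open jaws are over the small ear (at (320,395) in the crop). The body's left end would pass close to the raised plate's corner, so I'll shift about 8 mm right before descending.

apply_moves(
  plan=[
    {"tx": 0.008, "ty": -0.007, "tz": 0.0, "yaw": 0, "grip": 0.6},
    {"tx": 0.008, "ty": -0.007, "tz": 0.02, "yaw": 0, "grip": 0.6},
    {"tx": 0.008, "ty": -0.007, "tz": 0.05, "yaw": 0, "grip": 0.6},
    {"tx": 0.008, "ty": -0.007, "tz": 0.07, "yaw": 0, "grip": 0.6},
    {"tx": 0.008, "ty": -0.007, "tz": 0.079, "yaw": 0, "grip": 0.6},
    {"tx": 0.008, "ty": -0.007, "tz": 0.079, "yaw": 0, "grip": 0.6},
    {"tx": 0.008, "ty": -0.007, "tz": 0.079, "yaw": 0, "grip": 0.6},
  ],
)

```text
time: 12.68
tool_pos: [0.5707, -0.0535, 0.0096]
tool_rot: [-3.141, 0.002, -2.965]
contact_force: [-0.2, -0.1, -0.2]
opening: 0.0738
```

```bash
python3 - <<'E'
from h import *
b,d=save('side5','side')
b=cv2.resize(b[180:320,280:440],(640,560))
cv2.imwrite('pics/v5.png',b[:,:,::-1]); 
o=robot.observe();print(o['tool_pos'],o['tool_rot'],o['opening'],o['contact_force'])
E
```

```text
[ 0.57066588 -0.05340941  0.00950786] [-3.14079940e+00  2.02150926e-03 -2.96538529e+00] 0.0732144877898439 [ 1.22475484 -0.22994804 -0.31124117]
```

View pics/v5.png

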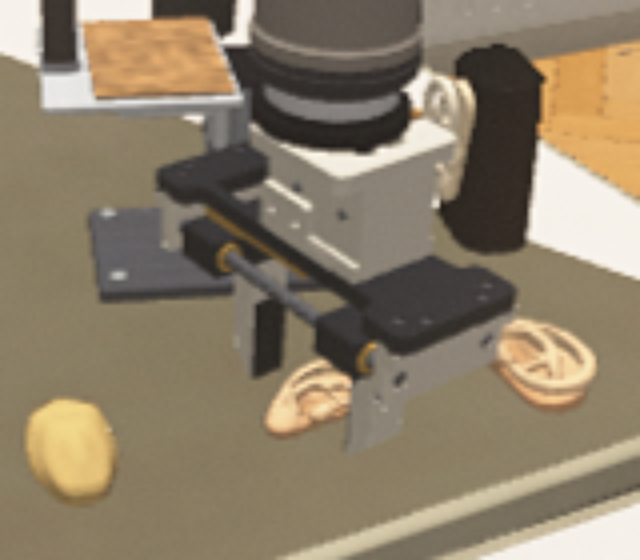

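Ear sits between the fingers (finger at (375,420), other at (260,340)). Lower a little and close gently.

apply_moves(
  plan=[
    {"tx": 0, "ty": 0, "tz": 0.005, "yaw": 0, "grip": 0.6},
    {"tx": 0, "ty": 0, "tz": 0.005, "yaw": 0, "grip": 0},
    {"tx": 0, "ty": 0, "tz": 0.005, "yaw": 0, "grip": -0.2},
    {"tx": 0, "ty": 0, "tz": 0.005, "yaw": 0, "grip": -0.5},
    {"tx": 0, "ty": 0, "tz": 0.005, "yaw": 0, "grip": -0.5},
    {"tx": 0, "ty": 0, "tz": 0.005, "yaw": 0, "grip": -0.5},
    {"tx": 0, "ty": 0, "tz": 0.005, "yaw": 0, "grip": -0.5},
  ],
  force=10,
)

```text
time: 13.6
tool_pos: [0.57, -0.0532, 0.0033]
tool_rot: [3.142, 0.0, -2.965]
contact_force: [0.5, -0.6, 1.1]
opening: 0.0317
```

```bash
python3 - <<'E'
from h import *
b,d=save('side6','side')
b=cv2.resize(b[180:320,280:440],(640,560))
cv2.imwrite('pics/v6.png',b[:,:,::-1]); 
o=robot.observe();print(o['tool_pos'],o['tool_rot'],o['opening'],o['contact_force'])
E
```

```text
[ 0.56995814 -0.05319926  0.00332226] [ 3.14158335e+00  1.38628416e-04 -2.96537384e+00] 0.03172979917195061 [-0.18794422  0.58730842 -0.31618883]
```

View pics/v6.png

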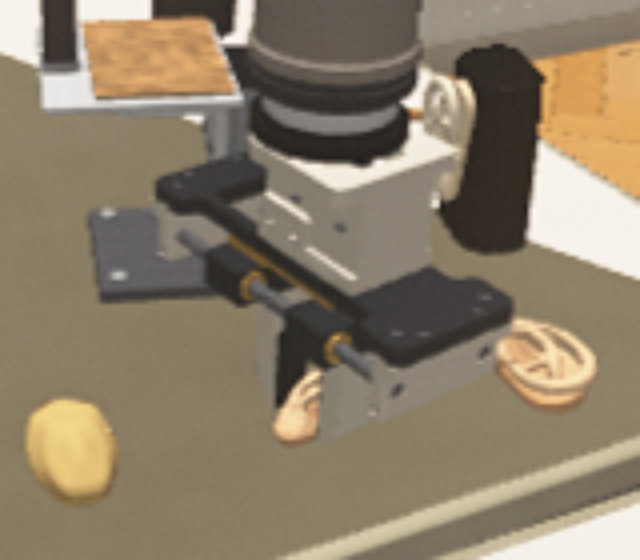

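The ear is held (opening 31.7 mm). I'll lift straight up.

apply_moves(
  plan=[
    {"tx": 0, "ty": 0, "tz": -0.02, "yaw": 0, "grip": -0.6},
    {"tx": 0, "ty": 0, "tz": -0.06, "yaw": 0, "grip": -0.6},
    {"tx": 0, "ty": 0, "tz": -0.11, "yaw": 0, "grip": -0.6},
    {"tx": 0, "ty": 0, "tz": -0.16, "yaw": 0, "grip": -0.6},
    {"tx": 0, "ty": 0, "tz": -0.2, "yaw": 0, "grip": -0.6},
    {"tx": 0, "ty": 0, "tz": -0.22, "yaw": 0, "grip": -0.6},
    {"tx": 0, "ty": 0, "tz": -0.22, "yaw": 0, "grip": -0.6},
    {"tx": 0, "ty": 0, "tz": -0.22, "yaw": 0, "grip": -0.6},
  ],
)

```text
time: 14.65
tool_pos: [0.5693, -0.053, 0.222]
tool_rot: [3.141, -0.002, -2.965]
contact_force: [-0.1, 0.4, -1.0]
opening: 0.0315
```

```bash
python3 - <<'E'
from h import *
b,d=save('side7','side');W=cloud('side',d)
x,y,z=W[...,0],W[...,1],W[...,2];p=b.astype(float)
m=(d>0)&(z>.19)&(z<.28)&(p[...,0]-p[...,2]>40)&(abs(x-.57)<.08)&(abs(y+.053)<.06)
P=W[m];print(len(P),P.min(0),P.max(0))
b=cv2.resize(b[60:320,200:440],(600,650)[:1]+(600,))
cv2.imwrite('pics/v7.png',b[:,:,::-1]); 
o=robot.observe();print(o['tool_pos'],o['tool_rot'],o['opening'],o['contact_force'])
E
```

```text
183 [ 0.54378327 -0.08595332  0.21962431] [ 0.60939469 -0.03375737  0.24742326]
[ 0.56920621 -0.05303663  0.22175585] [ 3.14044264e+00 -2.42560421e-03 -2.96541735e+00] 0.0319151827361018 [-0.11047081  0.04448249 -0.74623905]
```

View pics/v7.png

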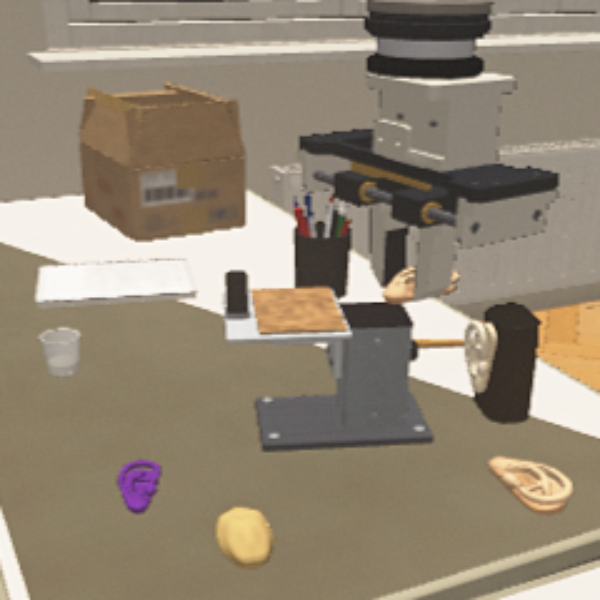

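```bash
python3 - <<'E'
from h import *
d=np.load('pics/side7.npy');p=cv2.imread('pics/side7.png').astype(float);W=cloud('side',d);x,y,z=W[...,0],W[...,1],W[...,2]
m=(d>0)&(z>.19)&(z<.28)&(p[...,2]-p[...,0]>40)&(abs(x-.57)<.08)&(abs(y+.053)<.06)
P=W[m]
for a in np.arange(.54,.612,.008):
  q=P[(P[:,0]>=a)&(P[:,0]<a+.008)]
  if len(q):print(a.round(3),len(q),q.min(0).round(3),np.percentile(q[:,2],[10,50,90]).round(3))
b=cv2.imread('pics/side7.png')[150:190,340:400];cv2.imwrite('pics/v7z.png',cv2.resize(b,None,fx=10,fy=10,interpolation=cv2.INTER_CUBIC))
E
```

```text
0.54 18 [ 0.544 -0.069  0.22 ] [0.221 0.225 0.227]
0.548 38 [ 0.548 -0.071  0.22 ] [0.221 0.226 0.228]
0.556 41 [ 0.556 -0.07   0.221] [0.222 0.228 0.23 ]
0.564 28 [ 0.564 -0.066  0.223] [0.224 0.23  0.232]
0.572 24 [ 0.572 -0.051  0.222] [0.224 0.23  0.233]
0.58 13 [ 0.58  -0.086  0.228] [0.231 0.235 0.246]
0.588 3 [ 0.592 -0.064  0.22 ] [0.22  0.22  0.221]
0.596 11 [ 0.596 -0.065  0.22 ] [0.221 0.223 0.231]
0.604 7 [ 0.604 -0.062  0.223] [0.228 0.232 0.233]
```

View pics/v7z.png

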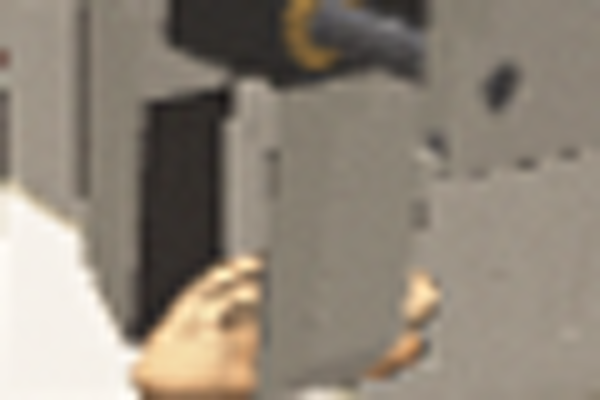

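The ear hangs level, with its bottom about 2–3 mm below the TCP. I'll carry it over the pad.

apply_moves(
  plan=[
    {"tx": -0.004, "ty": 0.04, "tz": 0, "yaw": 0.1, "grip": -0.6},
    {"tx": -0.008, "ty": 0.09, "tz": 0, "yaw": 0.24, "grip": -0.6},
    {"tx": -0.013, "ty": 0.14, "tz": 0, "yaw": 0.38, "grip": -0.6},
    {"tx": -0.016, "ty": 0.187, "tz": 0, "yaw": 0.48, "grip": -0.6},
    {"tx": -0.016, "ty": 0.187, "tz": 0, "yaw": 0.48, "grip": -0.6},
    {"tx": -0.016, "ty": 0.187, "tz": 0.02, "yaw": 0.48, "grip": -0.6},
    {"tx": -0.016, "ty": 0.187, "tz": 0.05, "yaw": 0.48, "grip": -0.6},
    {"tx": -0.016, "ty": 0.187, "tz": 0.06, "yaw": 0.48, "grip": -0.6},
  ],
)

```text
time: 15.7
tool_pos: [0.5517, 0.1326, 0.1608]
tool_rot: [-3.139, -0.004, 2.838]
contact_force: [-0.9, -1.0, -0.1]
opening: 0.031
```

apply_moves(
  plan=[
    {"tx": 0, "ty": 0, "tz": 0, "yaw": 0, "grip": -0.6},
    {"tx": 0, "ty": 0, "tz": 0, "yaw": 0, "grip": -0.6},
  ],
)

```text
time: 15.95
tool_pos: [0.5536, 0.1334, 0.1643]
tool_rot: [3.141, 0.001, 2.838]
contact_force: [0.2, 1.2, -0.7]
opening: 0.0312
```

```bash
python3 - <<'E'
from h import *
b,d=save('side8','side');W=cloud('side',d)
b=cv2.resize(b[100:270,250:430],(630,595))
cv2.imwrite('pics/v8.png',b[:,:,::-1]); 
o=robot.observe();print(o['tool_pos'],o['tool_rot'],o['opening'],o['contact_force'])
E
```

```text
[0.55356523 0.13354907 0.16438799] [3.14076893e+00 1.82174029e-03 2.83773083e+00] 0.03172330277441453 [ 0.59205078 -0.51747159 -0.34173435]
```

View pics/v8.png

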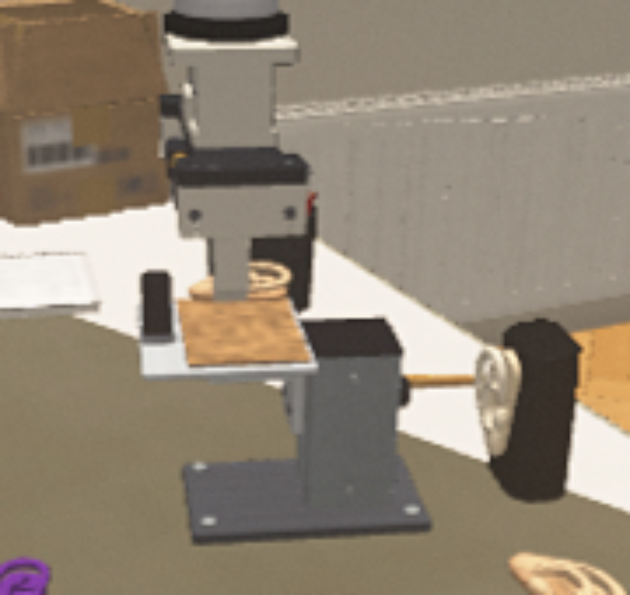

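The ear is level above the pad ((240,280)), clear of the tab and column. I'll descend.

apply_moves(
  plan=[
    {"tx": 0, "ty": 0, "tz": 0.006, "yaw": 0, "grip": -0.6},
    {"tx": 0, "ty": 0, "tz": 0.012, "yaw": 0, "grip": -0.6},
    {"tx": 0, "ty": 0, "tz": 0.017, "yaw": 0, "grip": -0.6},
    {"tx": 0, "ty": 0, "tz": 0.019, "yaw": 0, "grip": -0.6},
    {"tx": 0, "ty": 0, "tz": 0.019, "yaw": 0, "grip": -0.6},
    {"tx": 0, "ty": 0, "tz": 0.019, "yaw": 0, "grip": -0.6},
  ],
)

```text
time: 16.75
tool_pos: [0.553, 0.1337, 0.1445]
tool_rot: [3.141, 0.0, 2.838]
contact_force: [0.5, -0.8, 0.2]
opening: 0.0317
```

apply_moves(
  plan=[
    {"tx": 0, "ty": 0, "tz": 0.002, "yaw": 0, "grip": -0.6},
    {"tx": 0, "ty": 0, "tz": 0.003, "yaw": 0, "grip": -0.6},
    {"tx": 0, "ty": 0, "tz": 0.003, "yaw": 0, "grip": -0.6},
    {"tx": 0, "ty": 0, "tz": 0.003, "yaw": 0, "grip": -0.6},
  ],
)

```text
time: 17.25
tool_pos: [0.5529, 0.1338, 0.1414]
tool_rot: [3.141, 0.0, 2.838]
contact_force: [-1.1, 1.2, 0.9]
opening: 0.0315
```

apply_moves(
  plan=[
    {"tx": 0, "ty": 0, "tz": 0.0005, "yaw": 0, "grip": -0.3},
    {"tx": 0, "ty": 0, "tz": 0.0005, "yaw": 0, "grip": -0.1},
    {"tx": 0, "ty": 0, "tz": 0.0005, "yaw": 0, "grip": 0.2},
    {"tx": 0, "ty": 0, "tz": 0.0005, "yaw": 0, "grip": 0.4},
    {"tx": 0, "ty": 0, "tz": 0.0005, "yaw": 0, "grip": 0.4},
    {"tx": 0, "ty": 0, "tz": 0.0005, "yaw": 0, "grip": 0.4},
  ],
)

```text
time: 18.0
tool_pos: [0.5529, 0.1337, 0.1407]
tool_rot: [3.142, -0.0, 2.838]
contact_force: [0.5, 0.7, -0.1]
opening: 0.0644
```

apply_moves(
  plan=[
    {"tx": 0, "ty": 0, "tz": -0.01, "yaw": 0, "grip": 0.4},
    {"tx": 0, "ty": 0, "tz": -0.04, "yaw": 0, "grip": 0.4},
    {"tx": 0, "ty": 0, "tz": -0.09, "yaw": 0, "grip": 0.4},
    {"tx": 0, "ty": 0, "tz": -0.14, "yaw": 0, "grip": 0.4},
    {"tx": 0, "ty": 0, "tz": -0.16, "yaw": 0, "grip": 0.4},
    {"tx": 0, "ty": 0, "tz": -0.16, "yaw": 0, "grip": 0.4},
    {"tx": 0, "ty": 0, "tz": -0.16, "yaw": 0, "grip": 0.4},
  ],
)

```text
time: 18.88
tool_pos: [0.5523, 0.1337, 0.2998]
tool_rot: [-3.141, -0.002, 2.838]
contact_force: [-0.2, 0.5, 0.5]
opening: 0.0646
```

```bash
python3 - <<'E'
from h import *
b,d=save('side9','side');W=cloud('side',d)
for n in ['ear_cast','clay_lump','mixing_cup','ear_stand','pad']:
  for o in robot.tip_of(n,'side')[:3]:
    r,c=map(round,o['pixel']);print(n,round(o['confidence'],2),r,c,W[r,c].round(3))
x,y,z=W[...,0],W[...,1],W[...,2]
m=(d>0)&(z>.142)&(z<.17)&(abs(x-.57)<.045)&(abs(y-.13)<.06)
P=W[m];print(len(P),P.min(0),P.max(0),cv2.minAreaRect((P[:,:2]*1000).astype(np.float32)))
b=cv2.resize(b[100:270,250:430],(630,595))
cv2.imwrite('pics/v9.png',b[:,:,::-1]); 
o=robot.observe();print(o['time'],o['tool_pos'],o['opening'],o['contact_force'])
E
```

```text
ear_cast 0.76 274 254 [0.381 0.058 0.009]
ear_cast 0.74 195 318 [0.556 0.119 0.138]
ear_cast 0.68 271 414 [ 0.698 -0.073  0.013]
clay_lump 0.88 296 297 [ 0.434 -0.059  0.02 ]
mixing_cup 0.57 223 224 [0.37  0.334 0.001]
ear_stand 0.69 233 397 [0.748 0.064 0.025]
ear_stand 0.52 196 350 [0.63  0.103 0.13 ]
pad 0.62 189 316 [0.558 0.135 0.147]
207 [0.52733978 0.10687249 0.1420086 ] [0.59124267 0.14507244 0.15501247] ((559.9180908203125, 129.77774047851562), (34.76455307006836, 65.13396453857422), 74.58348846435547)
19.175 [0.55270633 0.13371028 0.30009362] 0.06410011827895566 [0.60922542 0.15214053 0.6009162 ]
```

View pics/v9.png

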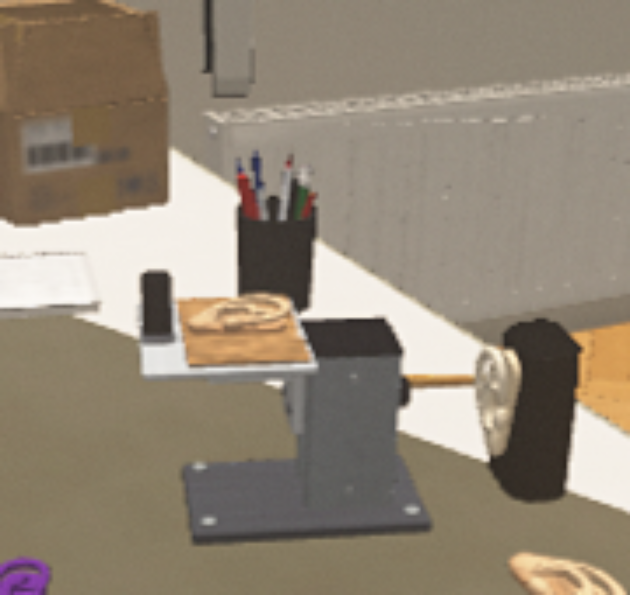

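The ear lies flat and centred on the pad ((240,315) in the crop), with its top at 0.155, which is the pad's 0.138 plus 17 mm. The rest is up and the gripper is clear, so I'll hand in.

```bash
python3 -c "
from cell import robot
print(robot.hand_in())"
```

```text
the job is handed in; nothing more can be done
None
```

I raised the rest by its tab and found its notch after two lower tries that didn't catch. I let it down onto the notch at about 47 mm and released it. I then picked up the smaller plaster ear, laid it on the cork pad, and handed in at about 19 s.

- **Rest:** it stayed up by itself, with the pad top at about 0.138 m in the side camera. It was still at that height after the ear was placed.
- **Ear cast:** its centre measured (0.560, 0.130), within about 2 mm of the pad's centre. It lies flat, with its top about 17 mm above the pad.
- **Other things:** the clay, the cup and the black stand measured where they were at the start, apart from a 1 cm difference in the stand's reading. I put that down to detection scatter. The purple ear and the larger ear were not moved.
- **Gripper:** it was clear of everything, about 16 cm above the pad.

One reading disagreed: in the last picture the network also marked the column as a second ear stand, at lower confidence. I ignored it.

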